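# Snug the adjustable wrench and tighten the pole-foot nut

## Task

The drip-pole foot on the equipment trolley is loose, and the adjustable wrench left on its big nut is wound too wide. Roll the wrench's worm until the jaws close on the nut with no play left, then swing the handle clockwise (seen from above) with that snug wrench until the nut comes up hard against its stop, without forcing it further. Leave the wrench sitting snug on the nut, do not touch the nut with the fingers, and leave the bottles, the dish and the recorder alone.

Things in the scene. Friction and masses are not known exactly. Their poses are not given: they have to be found in the camera images.
- nut_top (a point): Centre of the top face of the plain steel hexagon nut, 50 mm across flats (58 across corners), axis upright, its faces 14 to 40 mm above the worktop. It sits on a fixed round grey foot, 220 mm across, 12 mm thick. An aluminium pole socket, 37 mm across, rises from its middle to 62 mm above the worktop.
- nut (a joint): Turn of the nut in rad; grows as it is tightened (clockwise from above). It starts somewhere between 0.04 and 0.20 and comes up hard against a stop at 0.70. It drags with about 0.3 Nm all the way and does not fall back.
- wrench: Loose steel adjustable wrench, 200 mm long, 0.5 kg, flat on the foot, open jaws round the nut. Origin: between the jaws, at its underside (12 mm above the worktop); x runs along the handle, away from the jaws; z up. Head 24 mm thick, x -20 to 90, y -44 to 48 mm. Fixed jaw face at y = -27.5, throat at x = 32 mm. Handle 24 mm wide, 16 thick, 4 mm above the underside, y = 0, x 106 to 179 mm.
- worm_mid (a point): Centre of the worm: a dark knurled steel roller, 30 mm in diameter, 34 mm long, in a window of the wrench's head, axis level along the wrench's y. It lies at x = 58.5, y = 0, z = 18 mm in the wrench's frame. Its top is 45 mm above the worktop, 9 mm proud of the head. The point's axes turn with the worm.
- worm (a joint): Turn of the worm in rad; grows as its top is rolled towards the jaws, which closes them by 1.3 mm a radian. Stiff: about 6 N along its rim, so closed fingertips are pressed on its top with 8 to 20 N and drawn towards the jaws, stroke after stroke. It stays where it is left, and holds the jaws against about 65 N.
- jaw (a joint): Travel of the sliding jaw in m; grows as it closes. The opening between the jaws is 60.5 mm minus this reading. It starts between 1.5 and 5 mm and reads about 10.5 mm when the jaws grip the nut flat to flat. The nut may start up to 7 degrees askew between the jaws; the smooth, oiled wrench squares up on it as the jaws close.
- handle_grip (a point): On the handle's centre line, half-way up (24 mm above the worktop), at x = 145 mm in the wrench's frame. A good place to push the handle's side, or to grasp across it. Turning against the nut's drag takes about 3 N here; at the stop the push rises steeply: 8 to 12 N is enough, and leaning on it with more than about 14 N spreads the jaws again.
- recorder: White and grey electrocardiograph, 280 x 300 x 85 mm, fixed on the worktop; origin under its centre. A bystander.
- gel_bottle_mid (a point): Middle of a white bottle, 64 mm across, 170 mm tall, standing loose. A bystander.
- water_bottle_mid (a point): Middle of a clear bottle with a red cap, 64 mm across, 190 mm tall, standing loose. A bystander.
- dish_mid (a point): Middle of an open steel dish, 160 x 110 x 45 mm, loose on the worktop. A bystander.
Not all that is in view belongs to the job. Leave any blue or purple look-alike of the wrench alone.

How it is judged (in metres and radians):
On the way, in this order (a step that is already met when the one before it is completed fails the run):
1. the worm is rolled until the jaws have closed on the nut (opening within 1.2 mm of 50 mm) (value of joint jaw above 0.0093 m), for 0.2 s.
2. the nut is turned to its stop with the jaws still snug on it (value of joint nut above 0.65 rad and value of joint jaw above 0.009 m and horizontal distance between wrench and nut_top below 0.009 m), for 0.2 s.
At the end, for the whole second after the job is handed in: The nut stands at its stop (reading above 0.65 of 0.70 rad); the wrench lies flat and at rest around it (its origin within 9 mm of the nut's axis sideways, less than 5 mm raised, tilted less than 0.08 rad), its jaws still closed on the nut to within 1.5 mm (all of step 2 and height (world z) of wrench below 0.017 m and angle between wrench's own z axis and vertical below 0.08 rad and linear speed of wrench below 0.02 m/s); the robot touches nothing.
It fails at once if the fingers press on the nut itself (contact force between the fingers and nut above 2 N).
It fails at once if a bottle, the dish or the recorder is pushed away or knocked over (distance of any of gel_bottle_mid, water_bottle_mid, dish_mid from where it was at the start of the episode above 0.03 m or contact force between anything else and recorder above 15 N).
It also fails if it takes over 67 s, if anything falls off the work surface, if the arm or the gripper's body presses on something with over 40 N, if the wrist force passes 120 N, or if a joint passes its speed limit or range.

## Robot

A 6-joint arm with a two-finger parallel gripper is mounted at the origin on the work surface. World frame = base frame: x ahead of the robot, y to its left, z up, the work surface at z = 0. Lengths are in mm, angles in rad, forces in N, time in s.
With the tool pointing down it reaches from about 275 to 1000 mm from the base axis. Payload 8.4 kg.
Tool frame: the origin (TCP) lies at the very end of the fingers, on their centre line; the grasp point (between the pads) lies 19 mm behind it; z points along the fingers, x is the direction in which the jaws open and shut, and the axes are right-handed (so a half turn about z gives the same grasp; the last joint's range is limited). The gripper opens to 85 mm and grips with 20 to 120 N. Pads are 22 mm wide; open, the fingers measure 114 mm over their backs; the gripper's body (76 mm by 85 mm) begins 54 mm behind the grasp point. The pads swing forward as they close: fully open they stand 13 mm farther back than shut.
Start: joints at [1.111, 0.353, 1.633, -0, 1.155, -0.002], TCP at [276.234, 560.645, 231.281] pointing down, gripper open.
Joint ranges: [-2.63, 2.63], [-0.92, 2.1], [0.06, 2.66], [-1.3, 4.44], [0, 2.69], [-3.02, 3.02]. Speed limits (rad/s): [2.22, 2.22, 2.79, 3.14, 3.14, 3.14].

## Interface

Orientations are given as [roll, pitch, yaw] about the fixed x, y, z axes, in that order (R = Rz(yaw) Ry(pitch) Rx(roll)).
In Python, from rig import r gives the robot as it stands.
- The arm moves only by the tool arm_command, never from a script. Its argument "targets" is a list of rows, each a list of 6 numbers: the shift along the tool's x, y, z in m, then the turn, a rotation vector about the tool's x, y, z in rad. A call has 1 to 20 rows; each row shifts and turns the commanded pose from where the row before left it, along the tool's axes as they then stand; what a row does not reach is not made up. A row lasts 1/12 s, in which the tool goes at most 41.7 mm and 7.16 degrees, less where a joint would pass 70% of its speed; a pose out of reach is approached as far as the arm can. A call is refused whole if a number of a shift passes 0.0417 or a number of a turn 0.125, either way. A call with a gripper value outside its range is refused whole. "fingers" is the finger opening in m, from 0 to 0.0854, set as the call begins (left out, the last holds). The fingers move at their own pace and stop on an object; "squeeze" is the grip in N (left out, the last holds). Time passes only in rows, so rows that do not move let the fingers close. It gives the time, the measured TCP pose, the force and the opening at its end, in the units of the state.
- r.sense(): the state, without advancing time (a new reading comes with each control period).
- r.grab_frame(name): name is "side" or "top"; returns a dict with "image" (400x640x3 uint8, blue, green, red), "fx", "fy", "cx", "cy" (pixels), "xyz" and "orientation" of the camera in the world. Camera axes: x right, y down, z forward; pixel columns grow to the right and rows downward; lengths in mm; the calibration is good to about 2 mm. A picture is of the moment at which its call begins. There is no depth.
- r.sign_off(): hands the job in, once; it reports no verdict.
The state is a dict: "clock": time; "qpos": joint angles; "qvel": joint speeds; "joint_efforts": joint torques, N m; "eef_pos": TCP position; "tcp_rot": TCP orientation; "contact_force": force on the tool from outside, world axes, zero at the start; "wrist_torque": the same for the moment, N m; "opening": opening from 0.0 (shut) to 1.0 (fully open).
Only numpy, scipy, OpenCV 4.12 (cv2) and the standard library are available. Lean on these libraries where they do the work, as an engineer would, in place of code of your own. Each camera call takes 0.05 s, during which the arm holds its last target.

## Working session

There is one attempt and no reset: what is moved stays moved. The work goes in short steps, Python scripts to look and compute and a tool call to move; the robot and the scene stay as the last step left them, time stands still between calls to the robot, and variables do not carry over. Pictures are saved under pics/ and viewed, and the job is handed in when it is done.

Besides the shell and the picture viewer there is one more tool, called after "Request:" as name(argument=value, ...), one argument or row to a line, values as JSON. arm_command: Moves the arm, as the interface text tells. Its arguments: {"type":"object","properties":{"targets":{"type":"array"},"fingers":{"type":"number"},"squeeze":{"type":"number"}},"required":["targets"]}

```bash
ls; mkdir -p pics
python3 - <<'E'
from rig import r
import cv2
s=r.sense();print(s)
for n in("side","top"):
    f=r.grab_frame(n);cv2.imwrite(f"pics/{n}0.png",f["image"]);print({k:v for k,v in f.items() if k!="image"})
E
```

```text
pics
{'clock': 0.0, 'qpos': array([ 1.11058382e+00,  3.53648105e-01,  1.63413563e+00, -1.17067552e-05,
        1.15517966e+00, -2.39822376e-03]), 'qvel': array([-0.00018637, -0.000987  ,  0.00033842, -0.00049264,  0.00082119,
        0.00039552]), 'joint_efforts': array([ 3.74113326e-03, -6.05223584e+01, -3.42071486e+01,  2.61128998e-04,
        9.12789517e-03,  9.52073833e-06]), 'eef_pos': array([276.03633263, 560.21560151, 230.56105977]), 'tcp_rot': array([3.14158524e+00, 1.37076078e-03, 1.11298677e+00]), 'contact_force': array([ 0.32917322,  0.32055724, -0.60447121]), 'wrist_torque': array([-0.00069145, -0.00733679, -0.04929707]), 'opening': 0.9985557049870162}
{'fx': 475.33998116038794, 'fy': 475.33998116038794, 'cx': 315.828645664334, 'cy': 194.8937050112043, 'xyz': array([  -5.12632322, -908.64738842, 1029.77956484]), 'orientation': array([-2.33280851, -0.00855678, -0.54937533])}
{'fx': 458.4711863618976, 'fy': 458.4711863618976, 'cx': 314.76734863258065, 'cy': 189.96791111051718, 'xyz': array([ 405.33067162,  -76.2575265 , 1431.53888269]), 'orientation': array([-3.05663064e+00, -2.49694860e-04, -1.57940727e+00])}
```

View pics/side0.png

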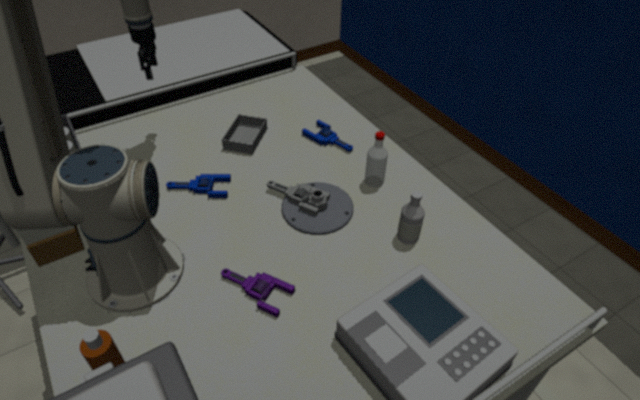

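View pics/top0.png

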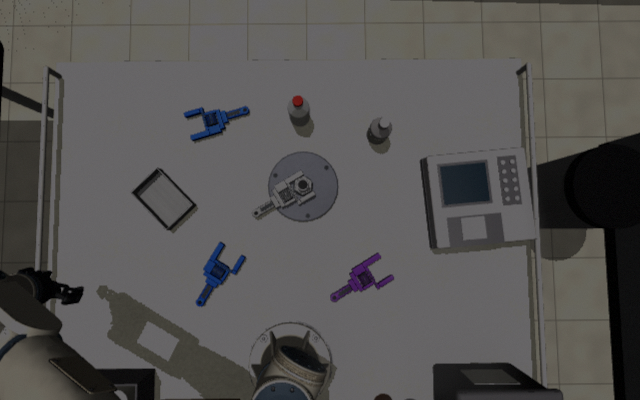

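The steel wrench sits on the grey foot at about (290,190) in top and (305,195) in side. The blue ones at top (215,120) and (215,275) and the purple one at (362,280) are look-alikes. I'll enlarge the steel one to confirm it.

```bash
cat > h.py <<'E'
import numpy as np, cv2
from scipy.spatial.transform import Rotation as R
from rig import r
def ray(f,u,v):
    M=R.from_euler('xyz',f["orientation"]).as_matrix()
    return M@np.array([(u-f["cx"])/f["fx"],(v-f["cy"])/f["fy"],1.])
def onz(f,u,v,z):
    d=ray(f,u,v);return f["xyz"]+d*(z-f["xyz"][2])/d[2]
def proj(f,p):
    M=R.from_euler('xyz',f["orientation"]).as_matrix()
    c=M.T@(np.array(p,float)-f["xyz"]);return np.array([f["cx"]+f["fx"]*c[0]/c[2],f["cy"]+f["fy"]*c[1]/c[2]])
def crop(f,u0,v0,w,h,k,name):
    im=f["image"][v0:v0+h,u0:u0+w];im=cv2.resize(im,None,fx=k,fy=k,interpolation=cv2.INTER_CUBIC)
    im=np.clip(im.astype(float)*1.6,0,255).astype(np.uint8);cv2.imwrite(name,im)
E
python3 - <<'E'
from h import *
f=r.grab_frame("top");crop(f,240,145,110,80,7,"pics/t1.png")
f=r.grab_frame("side");crop(f,255,165,110,80,7,"pics/s1.png")
E
```

```text
(no output)
```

View pics/t1.png

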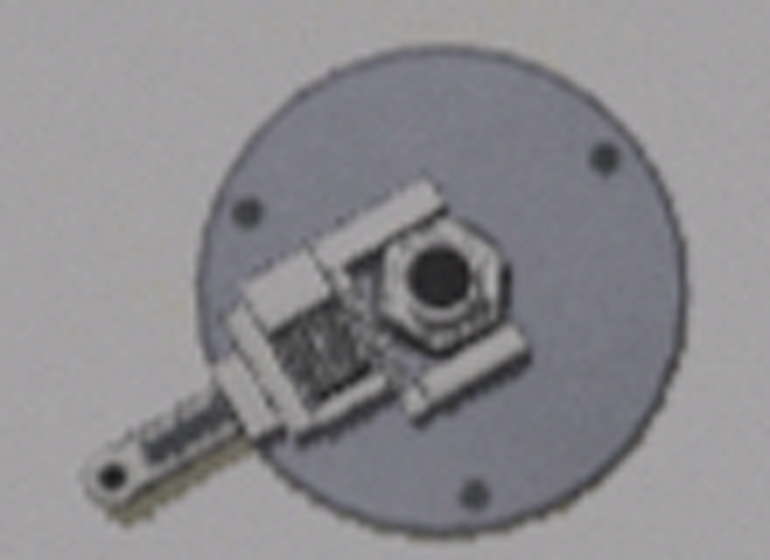

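View pics/s1.png

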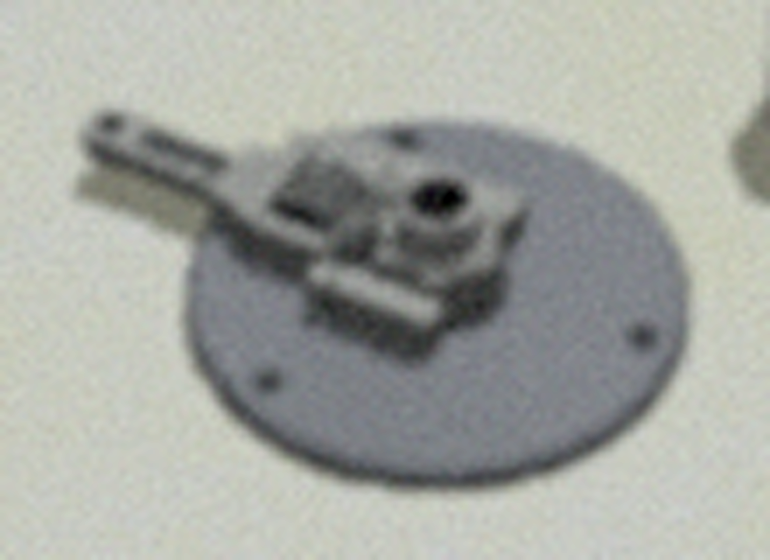

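Confirmed: it's the steel wrench on the hex nut. In the top crop the pole bore is at (440,275), the handle-end hole at (112,477) and the dark worm at (322,352). Now to compute positions.

Run:
```python
from h import *
f=r.grab_frame("top")
g=lambda x,y:(240+(x+.5)/7-.5,145+(y+.5)/7-.5)
P={}
for n,x,y,z in[("bore",440,275,62),("foot",441,291,12),("hole",112,477,32),("worm",322,352,43),("fix_end",517,340,36),("slide_end",432,190,36),("nut",440,290,40)]:
    P[n]=onz(f,*g(x,y),z);print(n,P[n].round(1))
c=P["foot"];h=P["hole"]-c;w=P["worm"]-c
print("handle az",np.arctan2(h[1],h[0]),np.hypot(*h[:2]),"worm",np.arctan2(w[1],w[0]),np.hypot(*w[:2]))
hw=P["hole"]-P["worm"];print(np.arctan2(hw[1],hw[0]),np.hypot(*hw[:2]))
s=r.grab_frame("side")
g=lambda x,y:(255+(x+.5)/7-.5,165+(y+.5)/7-.5)
for n,x,y,z in[("bore",440,198,62),("foot",438,300,12),("hole",112,123,32),("worm",325,190,43)]:
    print(n,onz(s,*g(x,y),z).round(1))
```

```text
bore [540.7 -40.7  62. ]
foot [538.5 -39.8  12. ]
hole [456.4 103.5  32. ]
worm [509.4  11.2  43. ]
fix_end [514.5 -73.5  36. ]
slide_end [580.7 -36.8  36. ]
nut [536.3 -40.1  40. ]
handle az 2.090595250083889 165.19965045984608 worm 2.088481490048085 58.68637300456058
2.0917598805573716 106.51348079557552
bore [540.1 -43.   62. ]
foot [534.  -52.3  12. ]
hole [457.  100.6  32. ]
worm [510.8   3.8  43. ]
```

Request:
arm_command(
  targets=[
    [0,0,0,0,0,0.12],
    [0,0,0,0,0,0.12],
    [0,0,0,0,0,0.12],
    [0,0,0,0,0,0.12],
    [0,0,0,0,0,0.113],
    [-0.0046,0.039,0,0,0,0],
    [-0.0046,0.039,0,0,0,0],
    [-0.0046,0.039,0,0,0,0],
    [-0.0046,0.039,0,0,0,0],
    [-0.0046,0.039,0,0,0,0],
    [-0.0046,0.039,0,0,0,0],
    [-0.0046,0.039,0,0,0,0],
    [-0.0046,0.039,0,0,0,0],
    [-0.0046,0.039,0,0,0,0],
    [-0.0046,0.039,0,0,0,0],
    [-0.0046,0.039,0,0,0,0],
    [-0.0046,0.039,0,0,0,0],
    [-0.0046,0.039,0,0,0,0],
    [-0.0046,0.039,0,0,0,0],
    [-0.0046,0.039,0,0,0,0],
  ],
  fingers=0,
  squeeze=40,
)

```text
clock: 1.97
eef_pos: [507.5, 16.7, 231.5]
tcp_rot: [3.141, -0.001, 0.52]
contact_force: [2.0, 0.2, 0.1]
opening: -0.001
```

Request:
arm_command(
  targets=[
    [-0.001,-0.002,0.035,0,0,0],
    [0,0,0.035,0,0,0],
    [0,0,0.035,0,0,0],
    [0,0,0.035,0,0,0],
    [0,0,0.03,0,0,0],
    [0,0,0.006,0,0,0],
    [0,0,0,0,0,0],
  ],
)

```text
clock: 2.55
eef_pos: [503.6, 19.9, 53.7]
tcp_rot: [-3.14, 0.004, 0.52]
contact_force: [0.6, 0.0, 1.1]
opening: 0.003
```

Run:
```python
from h import *
s=r.sense();print(s["eef_pos"],s["contact_force"])
f=r.grab_frame("side");crop(f,255,145,110,90,7,"pics/s2.png")
f=r.grab_frame("top");crop(f,240,145,110,80,7,"pics/t2.png")
```

```text
[503.63458394  19.85622842  53.72276942] [0.55563549 0.04996546 1.13365172]
```

View pics/s2.png

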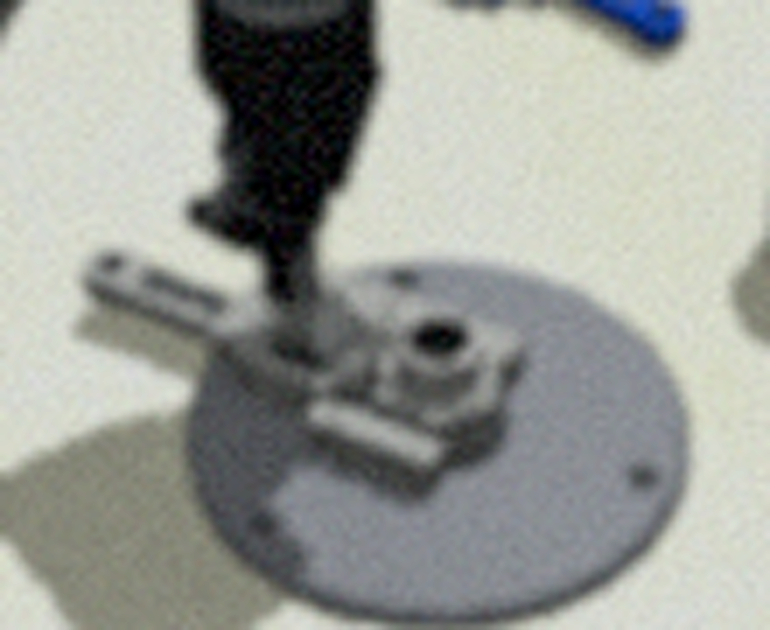

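View pics/t2.png

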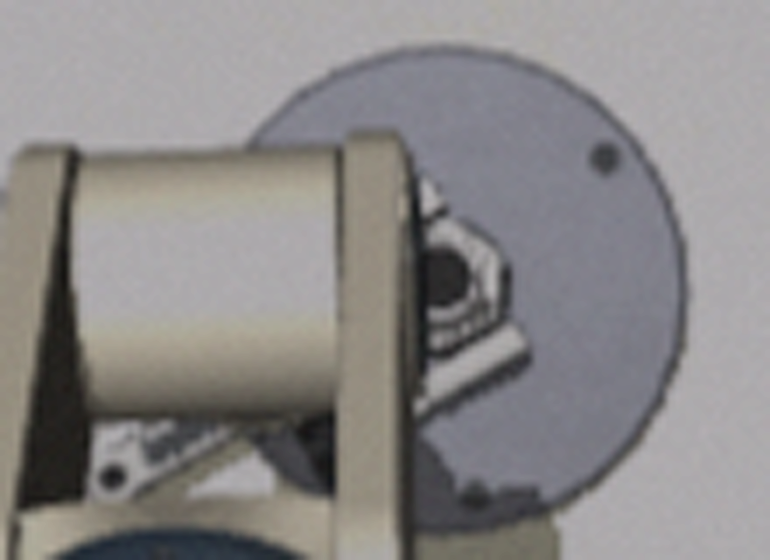

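Request:
arm_command(
  targets=[
    [0,0.004,0.006,0,0,0],
    [0,0,0.002,0,0,0],
    [0,0,0.001,0,0,0],
    [0,0,0,0,0,0],
  ],
)

```text
clock: 2.98
eef_pos: [507.5, 16.4, 46.8]
tcp_rot: [3.141, -0.001, 0.52]
contact_force: [-0.4, -0.8, -0.8]
opening: -0.0
```

Request:
arm_command(
  targets=[
    [0,0,0.001,0,0,0],
    [0,0,0.001,0,0,0],
    [0,0,0,0,0,0],
  ],
)

```text
clock: 3.23
eef_pos: [507.5, 16.5, 44.7]
tcp_rot: [3.141, -0.001, 0.52]
contact_force: [-1.0, 0.2, 6.6]
opening: -0.0
```

Request:
arm_command(
  targets=[
    [0,0,0.0005,0,0,0],
    [0,0,0,0,0,0],
  ],
)

```text
clock: 3.4
eef_pos: [507.5, 16.5, 44.5]
tcp_rot: [3.141, -0.001, 0.52]
contact_force: [-3.0, 0.8, 10.9]
opening: 0.002
```

Request:
arm_command(
  targets=[
    [0,0,0.0004,0,0,0],
    [0,0.002,0,0,0,0],
    [0,0.002,0,0,0,0],
    [0,0.002,0,0,0,0],
    [0,0.002,0,0,0,0],
  ],
)

```text
clock: 3.82
eef_pos: [511.6, 10.3, 44.7]
tcp_rot: [-3.141, -0.001, 0.52]
contact_force: [-4.6, 5.8, 18.2]
opening: -0.004
```

Request:
arm_command(
  targets=[
    [0,0.002,-0.0002,0,0,0],
    [0,0.002,0,0,0,0],
    [0,0.002,0,0,0,0],
    [0,0.002,0,0,0,0],
    [0,0,0,0,0,0],
  ],
)

```text
clock: 4.23
eef_pos: [515.9, 3.1, 44.7]
tcp_rot: [-3.141, -0.002, 0.519]
contact_force: [-3.1, 4.4, 14.5]
opening: 0.0
```

Request:
arm_command(
  targets=[
    [0,0.002,0,0,0,0],
    [0,0,-0.005,0,0,0],
    [0,-0.009,-0.002,0,0,0],
    [0,-0.009,0,0,0,0],
    [0,0,0.004,0,0,0],
    [0,0,0.002,0,0,0],
    [0,0,0.001,0,0,0],
    [0,0,0,0,0,0],
  ],
)

```text
clock: 4.9
eef_pos: [506.7, 16.8, 43.4]
tcp_rot: [-3.141, 0.001, 0.52]
contact_force: [-3.2, 3.5, 7.0]
opening: 0.001
```

Request:
arm_command(
  targets=[
    [0,0.002,0,0,0,0],
    [0,0.002,0,0,0,0],
    [0,0.002,0,0,0,0],
  ],
)

```text
clock: 5.15
eef_pos: [509.4, 12.3, 44.2]
tcp_rot: [-3.139, 0.001, 0.519]
contact_force: [-8.1, 9.2, 26.9]
opening: 0.002
```

Request:
arm_command(
  targets=[
    [0,0.002,-0.0006,0,0,0],
    [0,0.002,-0.0004,0,0,0],
    [0,0.002,0,0,0,0],
    [0,0.002,0,0,0,0],
    [0,0.002,0,0,0,0],
    [0,0.002,0,0,0,0],
  ],
)

```text
clock: 5.65
eef_pos: [515.9, 1.4, 44.8]
tcp_rot: [-3.14, 0.0, 0.519]
contact_force: [-3.8, 5.8, 10.6]
opening: -0.001
```

Request:
arm_command(
  targets=[
    [0,0.002,0,0,0,0],
    [0,0.001,0,0,0,0],
  ],
)

```text
clock: 5.82
eef_pos: [517.5, -1.3, 44.8]
tcp_rot: [-3.14, 0.0, 0.519]
contact_force: [-3.7, 5.6, 9.4]
opening: -0.0
```

Now lift and look to see how the jaw stands.

Request:
arm_command(
  targets=[
    [0,0,-0.005,0,0,0],
    [0,-0.009,-0.002,0,0,0],
    [0,-0.009,0,0,0,0],
    [0,0,0,0,0,0],
  ],
)

```text
clock: 6.15
eef_pos: [507.3, 15.0, 51.4]
tcp_rot: [-3.141, 0.001, 0.521]
contact_force: [-1.2, -0.4, -0.9]
opening: -0.002
```

Run:
```python
from h import *
s=r.sense();print(s["eef_pos"],s["contact_force"])
f=r.grab_frame("side");crop(f,285,170,55,45,14,"pics/s3.png")
f=r.grab_frame("top");crop(f,240,145,110,80,7,"pics/t3.png")
```

```text
[507.28213755  15.03093606  51.3587314 ] [-1.2144506  -0.42950043 -0.9364651 ]
```

View pics/s3.png

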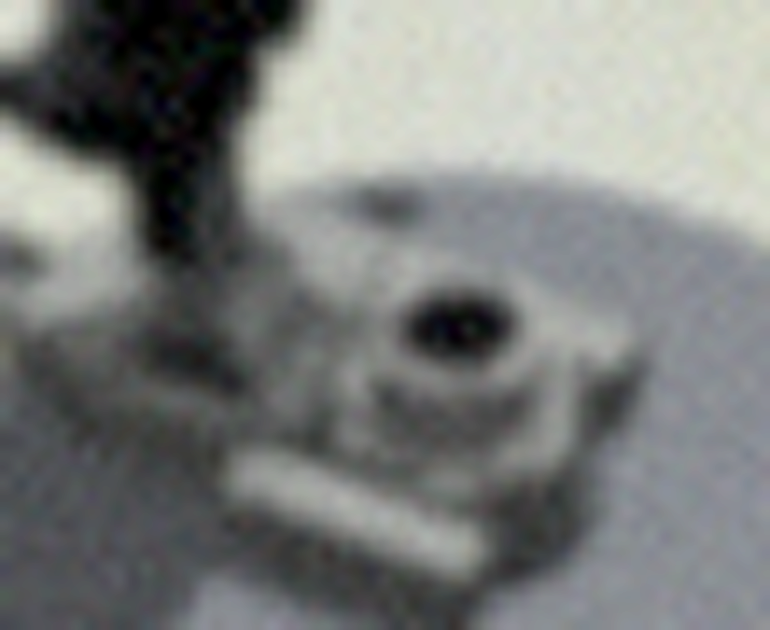

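View pics/t3.png

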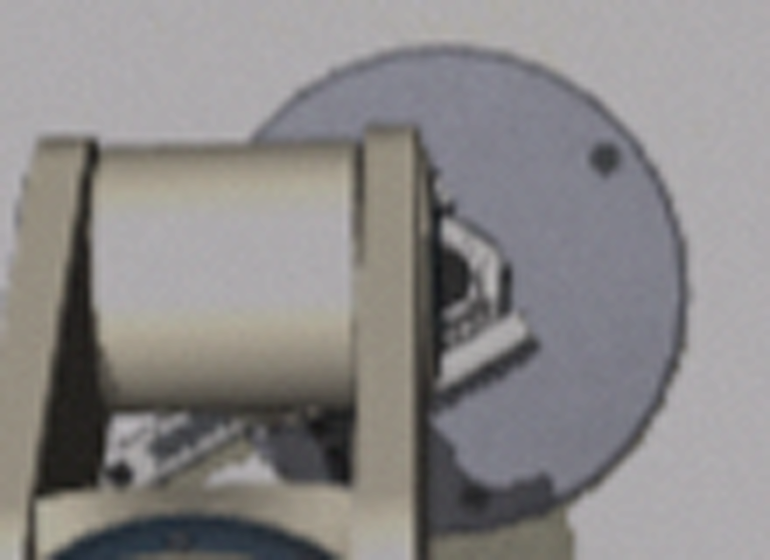

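Request:
arm_command(
  targets=[
    [0,0.002,0.004,0,0,0],
    [0,0,0.002,0,0,0],
    [0,0,0.0013,0,0,0],
    [0,0,0,0,0,0],
    [0,0.002,0,0,0,0],
    [0,0.002,0,0,0,0],
  ],
)

```text
clock: 6.75
eef_pos: [511.6, 9.0, 44.8]
tcp_rot: [-3.141, -0.0, 0.519]
contact_force: [-3.5, 6.0, 13.1]
opening: 0.002
```

Request:
arm_command(
  targets=[
    [0,0.002,0,0,0,0],
    [0,0.002,0,0,0,0],
    [0,0.002,0,0,0,0],
    [0,0.002,0,0,0,0],
    [0,0.002,0,0,0,0],
    [0,0.002,0,0,0,0],
  ],
)

```text
clock: 7.25
eef_pos: [517.4, -1.3, 44.7]
tcp_rot: [-3.14, 0.0, 0.519]
contact_force: [-4.1, 5.4, 11.7]
opening: 0.002
```

Request:
arm_command(
  targets=[
    [0,0.002,0,0,0,0],
    [0,0,-0.005,0,0,0],
    [0,-0.009,-0.002,0,0,0],
    [0,-0.0095,0,0,0,0],
    [0,0,0.004,0,0,0],
    [0,0,0.002,0,0,0],
    [0,0,0.001,0,0,0],
    [0,0,0,0,0,0],
    [0,0.002,0,0,0,0],
    [0,0.002,0,0,0,0],
    [0,0.002,0,0,0,0],
  ],
)

```text
clock: 8.17
eef_pos: [511.8, 7.9, 44.7]
tcp_rot: [-3.14, 0.001, 0.52]
contact_force: [-4.7, 6.1, 15.4]
opening: -0.0
```

Request:
arm_command(
  targets=[
    [0,0.002,-0.0001,0,0,0],
    [0,0.002,0,0,0,0],
    [0,0.002,0,0,0,0],
    [0,0.002,0,0,0,0],
    [0,0.002,0,0,0,0],
    [0,0.002,0,0,0,0],
  ],
)

```text
clock: 8.67
eef_pos: [517.7, -2.6, 44.7]
tcp_rot: [-3.14, 0.001, 0.52]
contact_force: [-5.3, 4.8, 9.9]
opening: 0.002
```

Request:
arm_command(
  targets=[
    [0,0.002,0,0,0,0],
    [0,0,-0.005,0,0,0],
    [0,-0.009,-0.002,0,0,0],
    [0,-0.0095,0,0,0,0],
    [0,0,0.004,0,0,0],
    [0,0,0.002,0,0,0],
    [0,0,0.0013,0,0,0],
    [0,0,0,0,0,0],
    [0,0.002,0,0,0,0],
    [0,0.002,0,0,0,0],
    [0,0.002,0,0,0,0],
  ],
)

```text
clock: 9.58
eef_pos: [512.6, 6.6, 44.7]
tcp_rot: [-3.14, 0.001, 0.52]
contact_force: [-6.4, 5.7, 17.5]
opening: -0.003
```

Request:
arm_command(
  targets=[
    [0,0.002,-0.0001,0,0,0],
    [0,0.002,0,0,0,0],
    [0,0.002,0,0,0,0],
  ],
)

```text
clock: 9.83
eef_pos: [515.5, 1.4, 44.7]
tcp_rot: [-3.14, 0.001, 0.52]
contact_force: [-7.0, 4.2, 16.7]
opening: -0.001
```

Request:
arm_command(
  targets=[
    [0,0.002,0,0,0,0],
    [0,0.002,0,0,0,0],
    [0,0.002,0,0,0,0],
    [0,0.002,0,0,0,0],
  ],
)

```text
clock: 10.17
eef_pos: [520.0, -5.9, 44.2]
tcp_rot: [-3.141, 0.0, 0.52]
contact_force: [-0.3, -0.2, 0.5]
opening: -0.004
```

Request:
arm_command(
  targets=[
    [0,0,-0.006,0,0,0],
    [0,-0.011,-0.03,0,0,0],
    [0,-0.011,-0.03,0,0,0],
    [0,-0.03,-0.03,0,0,0],
    [-0.035,-0.03,0,0,0,0],
    [-0.035,-0.03,0,0,0,0],
    [0,0,0,0,0,0],
  ],
)

```text
clock: 10.75
eef_pos: [403.9, 54.5, 138.6]
tcp_rot: [-3.138, 0.007, 0.521]
contact_force: [-0.5, -0.0, -1.5]
opening: 0.003
```

Run:
```python
from h import *
s=r.sense();print(s["eef_pos"],s["contact_force"])
f=r.grab_frame("side");crop(f,255,165,110,80,7,"pics/s4.png")
f=r.grab_frame("top");crop(f,240,145,110,80,7,"pics/t4.png")
```

```text
[403.87949031  54.45784912 138.5505115 ] [-0.46560013 -0.035122   -1.465415  ]
```

View pics/s4.png

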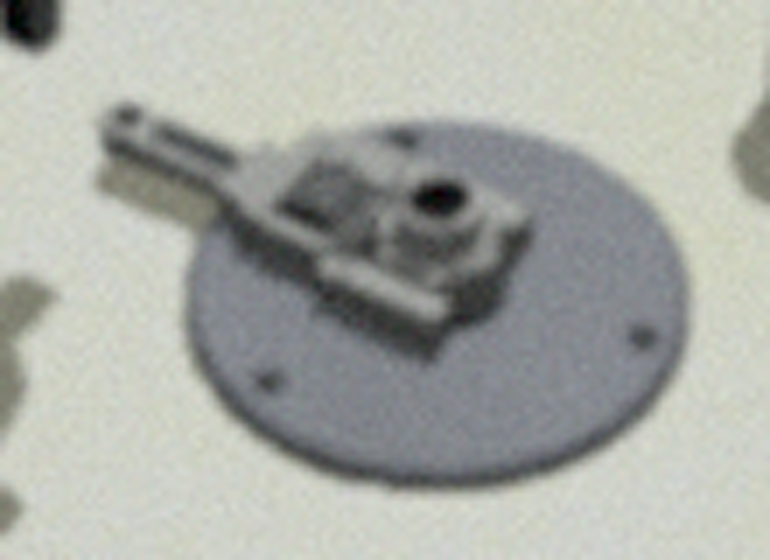

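View pics/t4.png

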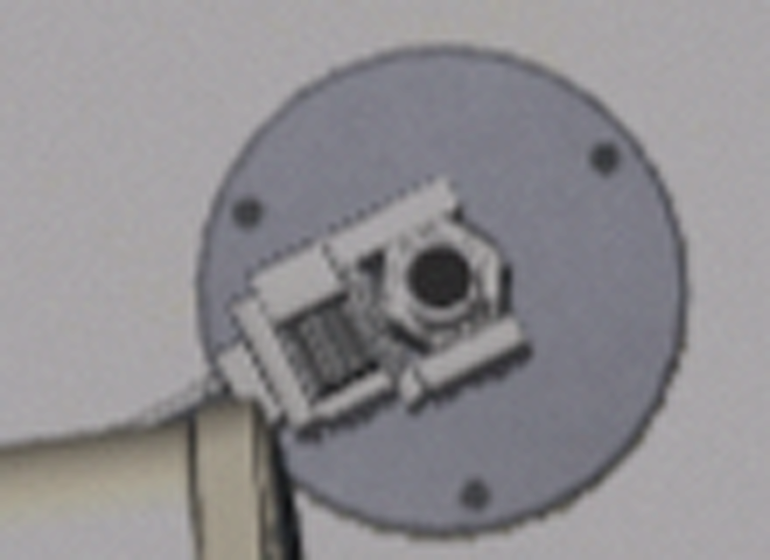

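Run:
```python
from h import *
f=r.grab_frame("top")
crop(f,268,165,55,45,14,"pics/t5.png")
g=lambda x,y:(240+(x+.5)/7-.5,145+(y+.5)/7-.5)
print("worm",onz(f,*g(332,346),43))
s=r.grab_frame("side")
g=lambda x,y:(255+(x+.5)/7-.5,165+(y+.5)/7-.5)
print("hole",onz(s,*g(125,115),32), "worm",onz(s,*g(332,190),43))
```

```text
worm [512.01504676   6.81718268  43.        ]
hole [464.4434724  102.38078434  32.        ] worm [513.40731476   2.29291214  43.        ]
```

View pics/t5.png

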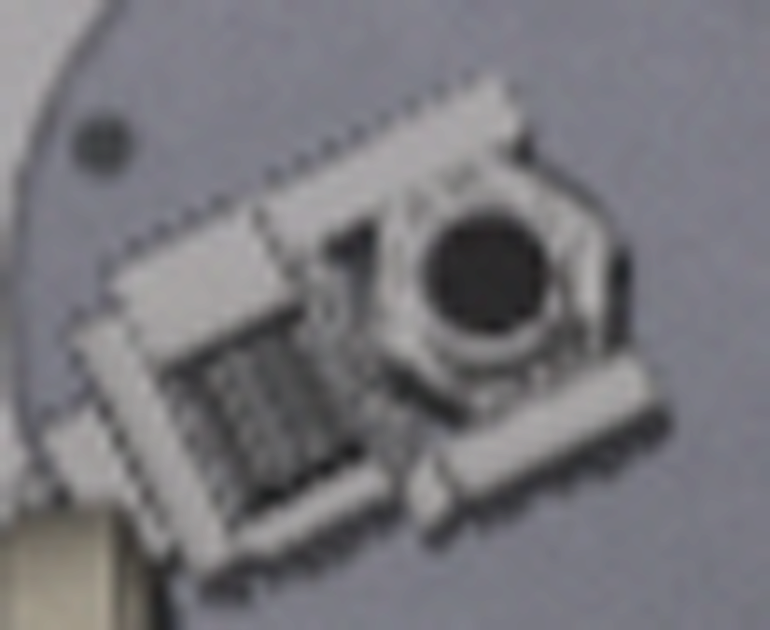

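Request:
arm_command(
  targets=[
    [0.0233,0.03,0,0,0,0],
    [0.0233,0.03,0.02,0,0,0],
    [0.0233,0.03,0.02,0,0,0],
    [0,0,0.03,0,0,0],
    [0,0,0.016,0,0,0],
    [0,0,0,0,0,0],
  ],
)

```text
clock: 11.45
eef_pos: [515.0, 10.8, 51.1]
tcp_rot: [-3.139, 0.005, 0.519]
contact_force: [-0.4, -0.7, 0.5]
opening: -0.003
```

Request:
arm_command(
  targets=[
    [-0.0048,-0.003,0.003,0,0,0],
    [0,0,0,0,0,0],
    [0,0,0,0,0,0],
  ],
)

```text
clock: 11.7
eef_pos: [510.7, 11.9, 52.8]
tcp_rot: [3.141, -0.001, 0.52]
contact_force: [-0.8, 0.4, 0.8]
opening: 0.001
```

Request:
arm_command(
  targets=[
    [-0.001,0,0.005,0,0,0],
    [0,0,0.003,0,0,0],
    [0,0,0.001,0,0,0],
    [0,0,0,0,0,0],
    [0,0,0,0,0,0],
  ],
)

```text
clock: 12.12
eef_pos: [510.3, 11.5, 44.6]
tcp_rot: [3.141, -0.002, 0.52]
contact_force: [-4.9, 0.3, 20.0]
opening: 0.001
```

Request:
arm_command(
  targets=[
    [0,0.002,-0.0004,0,0,0],
    [0,0.002,0,0,0,0],
    [0,0.002,0,0,0,0],
    [0,0.002,0,0,0,0],
  ],
)

```text
clock: 12.45
eef_pos: [513.4, 5.2, 44.6]
tcp_rot: [-3.141, -0.001, 0.52]
contact_force: [-6.6, 6.9, 18.7]
opening: -0.0
```

Request:
arm_command(
  targets=[
    [0,0.002,0,0,0,0],
    [0,0.002,0,0,0,0],
    [0,0.002,0,0,0,0],
    [0,0.002,0,0,0,0],
  ],
)

```text
clock: 12.78
eef_pos: [516.7, -1.4, 44.6]
tcp_rot: [-3.14, 0.0, 0.519]
contact_force: [-7.8, 8.7, 20.0]
opening: -0.0
```

Request:
arm_command(
  targets=[
    [0,0.002,0,0,0,0],
    [0,0,-0.005,0,0,0],
    [0,-0.009,-0.002,0,0,0],
    [0,-0.009,0,0,0,0],
    [0,0,0.004,0,0,0],
    [0,0,0.002,0,0,0],
    [0,0,0.001,0,0,0],
    [0,0,0,0,0,0],
    [0,0.002,0,0,0,0],
    [0,0.002,0,0,0,0],
  ],
)

```text
clock: 13.62
eef_pos: [510.3, 9.5, 44.4]
tcp_rot: [-3.139, 0.001, 0.519]
contact_force: [-11.7, 12.1, 34.3]
opening: 0.002
```

Request:
arm_command(
  targets=[
    [0,0.002,0,0,0,0],
    [0,0.002,0,0,0,0],
  ],
)

```text
clock: 13.78
eef_pos: [512.0, 5.9, 44.4]
tcp_rot: [-3.138, 0.001, 0.519]
contact_force: [-13.5, 12.1, 34.9]
opening: 0.0
```

Request:
arm_command(
  targets=[
    [0,0.002,0,0,0,0],
    [0,0.002,0,0,0,0],
  ],
)

```text
clock: 13.95
eef_pos: [513.6, 2.7, 44.4]
tcp_rot: [-3.138, 0.002, 0.519]
contact_force: [-14.6, 13.4, 34.9]
opening: -0.001
```

Request:
arm_command(
  targets=[
    [0,0.002,0,0,0,0],
    [0,0.002,0,0,0,0],
  ],
)

```text
clock: 14.12
eef_pos: [515.3, -0.6, 44.4]
tcp_rot: [-3.137, 0.002, 0.519]
contact_force: [-14.1, 14.6, 35.0]
opening: 0.001
```

Request:
arm_command(
  targets=[
    [0,0,-0.006,0,0,0],
    [0,0,-0.03,0,0,0],
    [0,-0.01,-0.03,0,0,0],
    [0,-0.03,-0.03,0,0,0],
    [-0.035,-0.03,0,0,0,0],
    [-0.035,-0.03,0,0,0,0],
    [-0.035,-0.03,0,0,0,0],
    [0,0,0,0,0,0],
  ],
)

```text
clock: 14.78
eef_pos: [365.7, 55.2, 136.8]
tcp_rot: [-3.138, 0.008, 0.521]
contact_force: [-0.2, -0.1, -1.0]
opening: 0.0
```

Run:
```python
from h import *
s=r.sense();print(s["eef_pos"],s["contact_force"])
f=r.grab_frame("side");crop(f,255,165,110,80,7,"pics/s6.png")
f=r.grab_frame("top");crop(f,268,165,55,45,14,"pics/t6.png")
crop(f,240,145,110,80,7,"pics/t6b.png")
```

```text
[365.71694091  55.18487416 136.81264328] [-0.21335232 -0.12710042 -0.95642068]
```

View pics/t6.png

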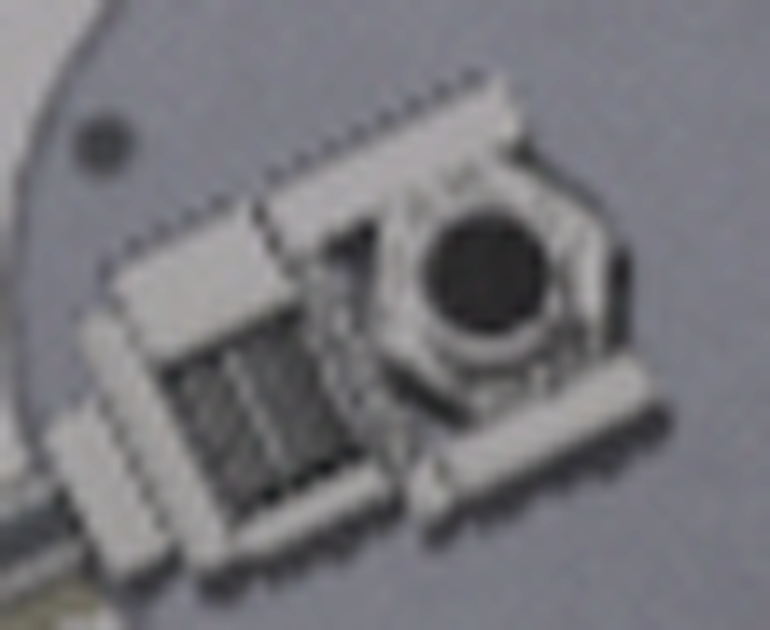

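View pics/t6b.png

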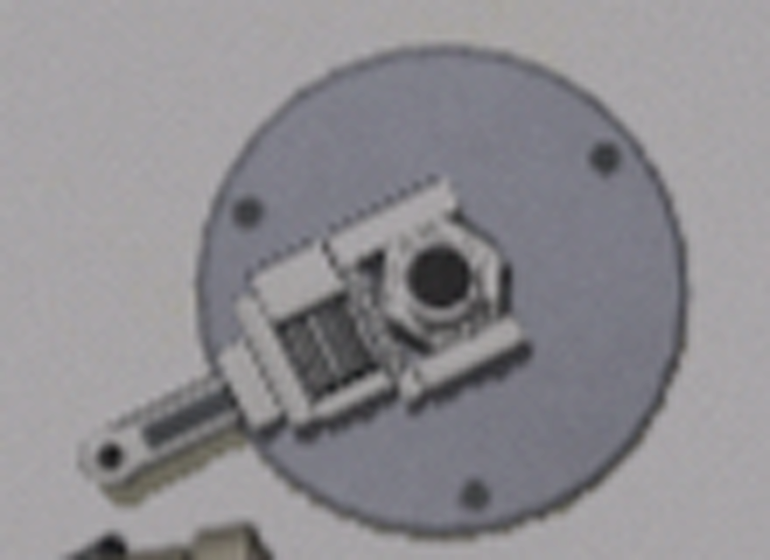

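View pics/s6.png

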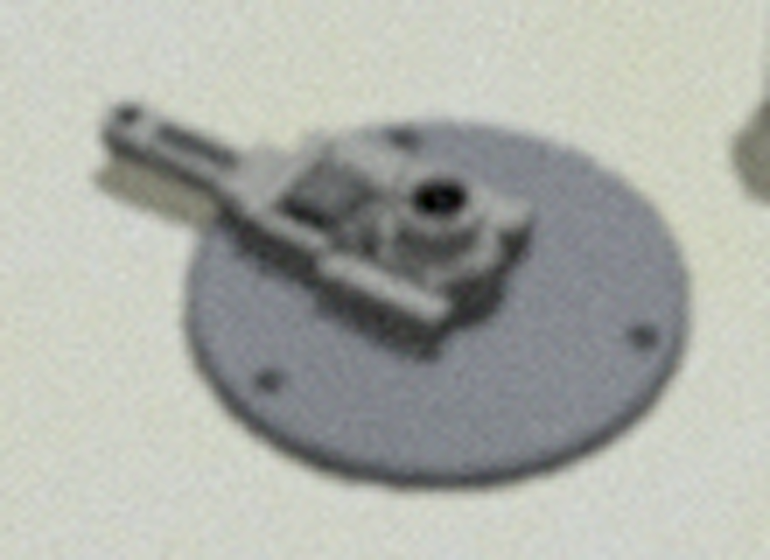

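Jaw and wrench look the same as in the previous picture. The last strokes slipped at about 20 N drag, so the jaws are snug. The handle hole is now at (110,457) in the 7x crop. Next: measuring the handle's heading.

Run:
```python
from h import *
f=r.grab_frame("top")
g=lambda x,y:(240+(x+.5)/7-.5,145+(y+.5)/7-.5)
h=onz(f,*g(110,457),32);c=np.array([538.5,-40.5])
for n,c in(("foot",np.array([538.5,-40.])),("bore",np.array([540.7,-40.7]))):
    v=h[:2]-c;print(n,h.round(1),np.arctan2(v[1],v[0]),np.hypot(*v))
a=2.03;c=np.array([539.5,-41]);e=np.array([np.cos(a),np.sin(a)]);n=np.array([np.sin(a),-np.cos(a)])
p=c+145*e-n*(12+15+15);print("standoff",p, "n",n)
s=r.sense();d=p-s["eef_pos"][:2];y=s["tcp_rot"][2];print("tool dx,dy",d@[np.cos(y),np.sin(y)],d@[np.sin(y),-np.cos(y)])
```

```text
foot [465.2 104.4  32. ] 2.0406716170233334 161.99656858038648
bore [465.2 104.4  32. ] 2.0507230078890935 163.62507660954108
standoff [437.5819686   70.36298701] n [0.89640574 0.44323442]
tool dx,dy 61.45932796361456 17.991222404554193
```

Request:
arm_command(
  targets=[
    [0.03,0.009,0,0,0,0],
    [0.03,0.009,0,0,0,0],
    [0,0,0.03,0,0,0.046],
    [0,0,0.03,0,0,0],
    [0,0,0.03,0,0,0],
    [0,0,0.02,0,0,0],
    [0,0,0,0,0,0],
    [0,0,0,0,0,0],
  ],
)

```text
clock: 15.6
eef_pos: [436.3, 69.1, 27.8]
tcp_rot: [-3.141, 0.002, 0.474]
contact_force: [0.2, 0.1, 0.0]
opening: -0.0
```

Request:
arm_command(
  targets=[
    [0,0,0.008,0,0,0],
    [0.004,0,0.002,0,0,0],
    [0.004,0,0,0,0,0],
    [0.003,0,0,0,0,0],
    [0.002,0,0,0,0,0],
    [0,0,0,0,0,0],
  ],
)

```text
clock: 16.1
eef_pos: [448.7, 75.7, 19.3]
tcp_rot: [3.141, -0.002, 0.474]
contact_force: [-0.0, -0.1, -0.2]
opening: 0.002
```

Request:
arm_command(
  targets=[
    [0.002,0,0.001,0,0,0],
    [0.002,0,0,0,0,0],
    [0,0,0,0,0,0],
  ],
)

```text
clock: 16.35
eef_pos: [450.5, 77.1, 17.6]
tcp_rot: [-3.141, 0.001, 0.474]
contact_force: [-1.4, -1.5, 0.5]
opening: 0.001
```

Request:
arm_command(
  targets=[
    [0.0029,-0.0005,0,0,0,0.02],
    [0.0029,-0.0005,0,0,0,0.02],
    [0.0029,-0.0005,0,0,0,0.02],
    [0.0029,-0.0005,0,0,0,0.02],
    [0.0029,-0.0005,0,0,0,0.02],
    [0.0029,-0.0005,0,0,0,0.02],
  ],
)

```text
clock: 16.85
eef_pos: [465.9, 87.2, 17.6]
tcp_rot: [-3.142, 0.0, 0.352]
contact_force: [-2.8, -1.3, 0.3]
opening: 0.002
```

```bash
cat > st.py <<'E'
from h import *
s=r.sense();c=np.array([539.5,-41]);y=s["tcp_rot"][2];a=y+np.pi/2
n=np.array([np.cos(y),np.sin(y)]);e=np.array([np.cos(a),np.sin(a)]);d=s["eef_pos"][:2]-c;F=s["contact_force"]
print("yaw",y,"a",a,"n off",d@n,"r",d@e,"z",s["eef_pos"][2],"F push",F[:2]@n,"F e",F[:2]@e,"Fz",F[2],"handle az est",np.arctan2(d[1],d[0])-np.arcsin(25.2/np.hypot(*d)))
E
python3 st.py
```

```text
yaw 0.3519594080056405 a 1.922755734800537 n off -24.88317797729356 r 145.71212924010297 z 17.574136951377916 F push -3.0586424325757013 F e -0.2551206049690776 Fz 0.3326738984203672 handle az est 1.9205810283109868
```

Push is about 3 N, as expected. Continuing.

Request:
arm_command(
  targets=[
    [0.0029,-0.0005,0,0,0,0.02],
    [0.0029,-0.0005,0,0,0,0.02],
    [0.0029,-0.0005,0,0,0,0.02],
    [0.0029,-0.0005,0,0,0,0.02],
    [0.0029,-0.0005,0,0,0,0.02],
    [0.0029,-0.0005,0,0,0,0.02],
    [0.0029,-0.0005,0,0,0,0.02],
    [0.0029,-0.0005,0,0,0,0.02],
  ],
)

```text
clock: 17.52
eef_pos: [487.1, 97.4, 17.7]
tcp_rot: [3.142, 0.0, 0.192]
contact_force: [-3.4, -0.7, -0.8]
opening: 0.002
```

```bash
python3 st.py; python3 -c "
from h import *
f=r.grab_frame('side');crop(f,255,145,110,100,7,'pics/s7.png')"
```

```text
yaw 0.19202755088368928 a 1.7628238776785858 n off -24.982454184316325 r 145.85490126474804 z 17.68430198361198 F push -3.435090348294294 F e -0.06760346457171888 Fz -0.7515911513271556 handle az est 1.7613321644069198
```

View pics/s7.png

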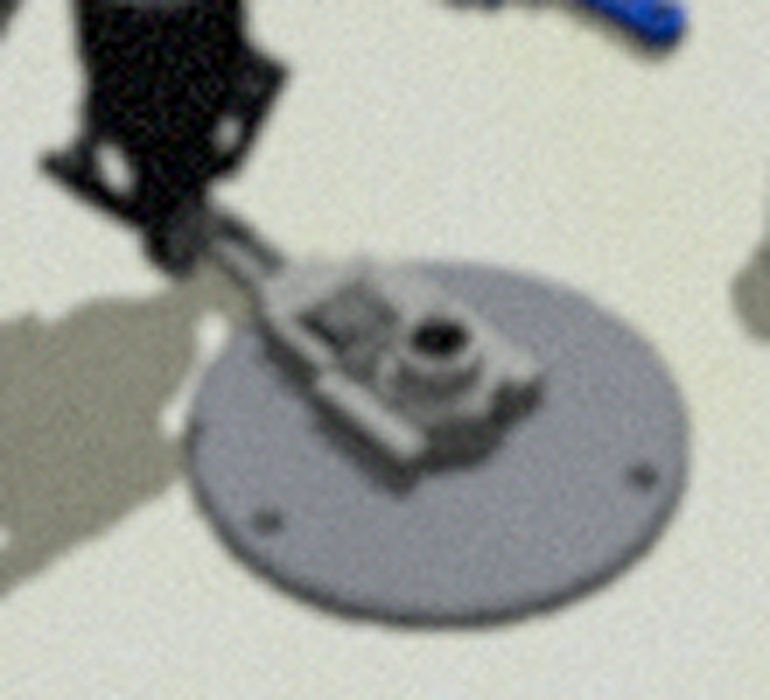

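Request:
arm_command(
  targets=[
    [0.0029,-0.0005,0,0,0,0.02],
    [0.0029,-0.0005,0,0,0,0.02],
    [0.0029,-0.0005,0,0,0,0.02],
    [0.0029,-0.0005,0,0,0,0.02],
    [0.0029,-0.0005,0,0,0,0.02],
    [0.0029,-0.0005,0,0,0,0.02],
    [0.0029,-0.0005,0,0,0,0.02],
  ],
)

```text
clock: 18.15
eef_pos: [506.8, 103.6, 17.7]
tcp_rot: [3.142, -0.0, 0.052]
contact_force: [-3.8, -1.6, 0.7]
opening: 0.001
```

Request:
arm_command(
  targets=[
    [0.0022,-0.0004,0,0,0,0.015],
    [0.0022,-0.0004,0,0,0,0.015],
  ],
)

```text
clock: 18.32
eef_pos: [511.1, 104.6, 17.7]
tcp_rot: [3.142, 0.0, 0.022]
contact_force: [-3.0, -3.1, 1.3]
opening: 0.0
```

Request:
arm_command(
  targets=[
    [0.0012,-0.0002,0,0,0,0.008],
    [0.0012,-0.0002,0,0,0,0.008],
  ],
)

```text
clock: 18.48
eef_pos: [513.4, 105.0, 17.7]
tcp_rot: [-3.142, 0.0, 0.007]
contact_force: [-2.9, -0.3, 0.3]
opening: -0.004
```

Request:
arm_command(
  targets=[
    [0.0012,-0.0002,0,0,0,0.008],
    [0.0012,-0.0002,0,0,0,0.008],
  ],
)

```text
clock: 18.65
eef_pos: [515.7, 105.4, 17.7]
tcp_rot: [-3.142, 0.0, -0.009]
contact_force: [-3.7, -1.3, 0.3]
opening: 0.004
```

Request:
arm_command(
  targets=[
    [0.0012,-0.0002,0,0,0,0.008],
  ],
)

```text
clock: 18.73
eef_pos: [516.9, 105.6, 17.7]
tcp_rot: [-3.142, 0.0, -0.017]
contact_force: [-3.0, -1.0, 0.2]
opening: -0.002
```

```bash
python3 st.py
```

```text
yaw -0.016777247346138724 a 1.5540190794487578 n off -25.0603566418946 r 146.1973285994112 z 17.685842987315915 F push -3.0078089501025693 F e -1.055629056754819 Fz 0.17654273151779953 handle az est 1.5530638307142486
```

Request:
arm_command(
  targets=[
    [0.0012,-0.0002,0,0,0,0.008],
    [0.0012,-0.0002,0,0,0,0.008],
  ],
)

```text
clock: 18.9
eef_pos: [519.3, 106.0, 17.7]
tcp_rot: [-3.142, 0.0, -0.033]
contact_force: [-3.1, -1.2, 1.4]
opening: -0.001
```

Request:
arm_command(
  targets=[
    [0.001,-0.0002,0,0,0,0.007],
  ],
)

```text
clock: 18.98
eef_pos: [520.4, 106.1, 17.7]
tcp_rot: [3.142, -0.0, -0.04]
contact_force: [-3.2, -1.2, -0.1]
opening: -0.002
```

Request:
arm_command(
  targets=[
    [0.001,-0.0002,0,0,0,0.007],
  ],
)

```text
clock: 19.07
eef_pos: [521.3, 106.3, 17.7]
tcp_rot: [3.142, 0.0, -0.047]
contact_force: [-3.6, -1.8, 1.0]
opening: 0.002
```

Request:
arm_command(
  targets=[
    [0.001,-0.0002,0,0,0,0.007],
  ],
)

```text
clock: 19.15
eef_pos: [522.4, 106.4, 17.7]
tcp_rot: [3.142, 0.0, -0.054]
contact_force: [-3.5, -2.6, 0.0]
opening: -0.002
```

Request:
arm_command(
  targets=[
    [0.001,-0.0002,0,0,0,0.007],
  ],
)

```text
clock: 19.23
eef_pos: [522.9, 106.5, 17.6]
tcp_rot: [3.141, 0.001, -0.061]
contact_force: [-6.5, -0.1, 1.8]
opening: 0.001
```

Request:
arm_command(
  targets=[
    [0.001,-0.0002,0,0,0,0.007],
  ],
)

```text
clock: 19.32
eef_pos: [523.2, 106.6, 17.5]
tcp_rot: [3.141, 0.002, -0.068]
contact_force: [-9.2, -0.3, 5.9]
opening: 0.003
```

Request:
arm_command(
  targets=[
    [0.001,-0.0002,0,0,0,0.007],
  ],
)

```text
clock: 19.4
eef_pos: [523.6, 106.7, 17.4]
tcp_rot: [3.141, 0.004, -0.075]
contact_force: [-10.7, 0.3, 6.8]
opening: -0.001
```

Request:
arm_command(
  targets=[
    [0.001,-0.0002,0,0,0,0.007],
  ],
)

```text
clock: 19.48
eef_pos: [524.0, 106.8, 17.4]
tcp_rot: [3.141, 0.005, -0.082]
contact_force: [-11.3, 0.3, 7.8]
opening: -0.006
```

Push rose steeply to 11 N, so that is the stop. I'll hold briefly, back off, and look.

Request:
arm_command(
  targets=[
    [0,0,0,0,0,0],
    [0,0,0,0,0,0],
    [0,0,0,0,0,0],
  ],
)

```text
clock: 19.73
eef_pos: [524.0, 106.8, 17.3]
tcp_rot: [3.141, 0.004, -0.082]
contact_force: [-10.1, 0.6, 5.9]
opening: 0.0
```

Request:
arm_command(
  targets=[
    [-0.003,0,0,0,0,0],
    [-0.01,0,0,0,0,0],
    [-0.015,0,0,0,0,0],
    [-0.03,0,-0.02,0,0,0],
    [-0.04,0,-0.03,0,0,0],
    [-0.04,-0.02,-0.03,0,0,0],
    [0,-0.04,-0.03,0,0,0],
    [0,-0.04,0,0,0,0],
    [0,-0.04,0,0,0,0],
    [0,0,0,0,0,0],
  ],
)

```text
clock: 20.57
eef_pos: [417.6, 252.1, 112.9]
tcp_rot: [-3.135, -0.007, -0.079]
contact_force: [-0.5, -0.3, 0.5]
opening: -0.001
```

Run:
```python
from h import *
s=r.sense();print(s["clock"],s["eef_pos"],s["contact_force"])
f=r.grab_frame("side");crop(f,255,145,110,100,7,"pics/s8.png")
f=r.grab_frame("top");crop(f,240,145,110,80,7,"pics/t8.png")
```

```text
20.5667 [417.57998551 252.11752698 112.89873407] [-0.52624002 -0.2917249   0.50026945]
```

View pics/t8.png

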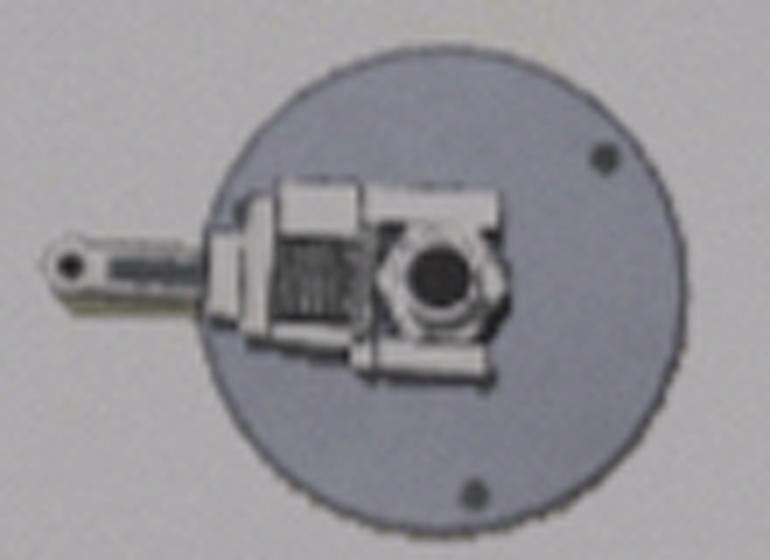

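View pics/s8.png

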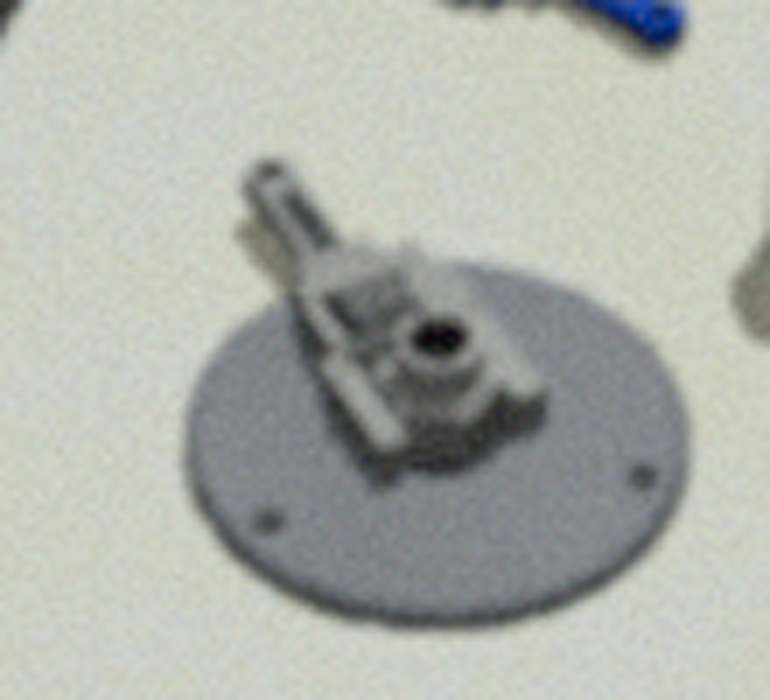

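Top view: the handle hole is at (70,265) and the bore at (440,275). The nut's flats lie parallel against both jaws (rows 222 and 343), and the handle has swung about 0.53 rad. The arm is clear and the wrench lies flat, so I'm handing in.

```bash
python3 -c "
from rig import r
print(r.sign_off())"
```

```text
the job is handed in; nothing more can be done
None
```

I closed the wrench's jaws on the nut, swung the handle clockwise to the stop, and handed the job in at about 20.7 s of the 67 s allowed. No verdict came back.

- **Closing the jaws:** I rolled the worm with closed fingertips in seven strokes. On the last stroke the fingertips slipped at about 20 N drag under 35 N of press, and the jaws and wrench had not moved since the picture before. I took that as no play left. That stroke, and briefly an earlier one at 27 N, went over the suggested 8 to 20 N press.
- **Turning the nut:** I pushed the handle's side through about 0.53 rad at roughly 3 N. The push then climbed to 11.3 N within a few millimetres, so I stopped, held it for 0.25 s at about 10 N and backed off.
- **Last checks:** The final pictures show the wrench flat on the foot and the nut's flats parallel against both jaws. The arm is well clear and the fingers did not visibly touch the nut. I took no final picture of the bottles, dish or recorder, but every move stayed well away from them.
- **Less certain:** I could not read the nut and jaw joints directly. Measured from the picture, the opening came out near 52.5 mm instead of 50 mm. I put this down to coarse pixels of about 3 mm, because the same method gave about 54 mm after the fifth stroke, when the jaws already looked closed.

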